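Draw a seatpost from its rack and hold it level over the inspection light

TASK

Take the thin-walled seatpost, the one with the saddle clamp on top, by its tube and draw it out of its socket in the sloping rack; be gentle, squeezing it with no more than about 20 N. Turn it level and hold it about 15 cm above the middle of the inspection light panel, lying along the panel's long side (either way round), and finish while still holding it there, steady. Leave the other things in the rack and on the bench where they are.

Things in the scene. Friction and masses are not known exactly. Their poses are not given: they have to be found in the camera images.
- post_mid (a point): Middle of the seatpost's axis (about its centre of mass): black tube 27 mm thick, 225 mm long, then an aluminium clamp 50 x 44 mm, in all 250 mm, about 0.22 kg. Own z runs to the clamp. Bare tube reaches 83 mm above this point, its foot lies 135 mm below. Starts leaning 45 to 48 degrees, top away from the robot, in any one socket. Thin wall: each finger may press 20 N or so; 12 N carries it.
- post_foot (a point): Centre of the seatpost's lower end face, 135 mm from post_mid along the tube.
- rack: Fixed rack, 160 x 270 mm; wooden block with three sockets in a row along own y at -90, 0, 90 mm, 30 mm square (3 mm wider than the tubes), 65 mm deep. Origin: centre of its underside. Sockets slope 45 degrees: a thing is drawn out along its own axis, up and to the rack's +x (away from the robot). The block's highest edge is 114 mm above the bench.
- rack_mouth (a point): Centre of the rack block's sloping face, at the mouth of the middle socket, 89 mm above the bench.
- panel: Fixed flat light panel with a white face in an aluminium frame, 260 (own x, the long side) x 150 (own y) x 14 mm high. Origin: centre of its underside.
- panel_top (a point): Centre of the light panel's upper face, 14 mm above the bench. Axes as the panel's.
- tube_mid (a point): Bystander in another socket: plain open black tube, 27 mm in diameter, 190 mm long, no head; point at half its length, own z along it. Loose; leave it.
- pump_mid (a point): Bystander in another socket: hand pump, black barrel 27 mm in diameter and 160 mm long with a thin rod and a 60 mm T handle, 210 mm in all; point half-way up the barrel, own z along it. Loose; leave it.
- cog: Bystander: steel sprocket, 76 mm across, 12 mm high, lying flat. Origin: centre of its underside. Leave it.
- pedal: Bystander: bicycle pedal 90 x 75 x 26 mm. Origin: centre of its underside. Leave it.
- spanner: Bystander: spanner lying on the bench, about 180 mm long. Leave it.
- grease: Bystander: jar 64 mm in diameter, 70 mm high. Origin: centre of its underside. Leave it.
- oil: Bystander: small bottle 40 mm in diameter, 110 mm high. Origin: centre of its underside. Leave it.
Mind the look-alikes: they are no part of the job. Leave any green look-alike of the part that bears post_mid alone.

How it is judged (in metres and radians):
On the way:
1. the seatpost is drawn out of its socket, in the fingers and clear of the rack (z of post_foot in the frame of rack above 0.088 m and contact force between the fingers and post above 1 N and contact force between rack and post below 0.2 N), for 0.1 s.
At the end, for the whole second after the job is handed in: The seatpost is held in the fingers, touching neither rack nor panel, at rest (under 3 cm/s), level within 12 degrees, along the panel's long side within 17 degrees, its middle 10 to 20 cm above the panel's face and within 5 cm of the panel's centre sideways (angle between post's own z axis and vertical between 1.361 and 1.781 rad and angle between the z axis of post and the x axis of panel, either way round below 0.3 rad and horizontal distance between post_mid and panel_top below 0.05 m and z of post_mid in the frame of panel_top between 0.1 and 0.2 m and contact force between the fingers and post above 1 N and contact force between each of rack, panel and post below 0.1 N and linear speed of post below 0.03 m/s); the arm keeps its last pose, push and grip.
It fails at once if the seatpost is squeezed too hard (contact force between the fingers and post above 60 N).
It fails at once if another thing in the rack or on the bench is moved by more than 3.5 cm (distance of any of tube_mid, pump_mid, cog, pedal, spanner, grease, oil from where it was at the start of the episode above 0.035 m).
It also fails if it takes over 48 s, if anything falls off the work surface, if the arm or the gripper's body presses on something with over 40 N, if the wrist force passes 120 N, or if a joint passes its speed limit or range.

ROBOT

A 6-joint arm with a two-finger parallel gripper is mounted at the origin on the work surface. World frame = base frame: x ahead of the robot, y to its left, z up, the work surface at z = 0. Lengths are in mm, angles in rad, forces in N, time in s.
With the tool pointing down it reaches from about 300 to 825 mm from the base axis. Payload 5.4 kg.
Tool frame: the origin (TCP) lies midway between the tips of the shut fingers; the grasp point (between the pads) lies 19 mm behind it; z points along the fingers, y is the direction in which the jaws open and shut (so a half turn about z gives the same grasp; the last joint's range is limited). The gripper opens to 92 mm and grips with 3 to 60 N. Pads are 20 mm wide; open, the fingers measure 128 mm over their backs; the gripper's body (75 mm by 189 mm) begins 69 mm behind the grasp point.
Start: joints at [0.963, 0.158, 1.597, -0, 1.386, -0.21], TCP at [222.758, 530.08, 178.301] pointing down, gripper open.
Joint ranges: [-2.91, 2.91], [-0.94, 2.29], [0.18, 2.7], [-1.29, 4.43], [0.17, 2.64], [-3, 3]. Speed limits (rad/s): [2.57, 2.57, 3.14, 3.14, 3.14, 3.14].

INTERFACE

Orientations are given as a unit quaternion [x, y, z, w].
In Python, from cell import bot, claw, kinematics, optics gives the robot as it stands. Calls block until the motion is done:
- bot.movep(position, orientation): joint-space move of the TCP to a pose.
- bot.movel(position, rate=150, frame=None): straight line of the TCP; frame=None keeps the orientation; rate is the mean speed in mm/s.
- bot.goto_joints(angles): joint-space move.
- claw.grip(opening, grip_force=None): finger opening in mm; grip_force is the grip in N (None keeps the last); returns when the fingers have stopped.
- bot.pause(seconds).
- kinematics.inverse_kinematics(position, orientation): joint angles nearest the present ones, or None.
- bot.get_obs(): the state.
- optics.camera(name): name is "scene" or "top" or "wrist"; returns the picture (400x640x3 uint8, red, green, blue); there is no depth.
- optics.camera_model(name): a dict with "vertical_fov" (degrees; the focal length in pixels is half the picture's height over the tangent of half this angle, whatever the lens; pixels are square), "cx", "cy" (the principal point, pixels), "dist" ([k1, k2, p1, p2, k3] as OpenCV has them; the pictures are not rectified), "extrinsics" (4x4, takes a point from camera to world coordinates). Camera axes: x right, y down, z forward; pixel columns grow to the right and rows downward; lengths in mm; the calibration is good to about 2 mm. A picture is of the moment at which its call begins: read the wrist's pose just before it. camera_model takes no time and is no camera call; for the wrist camera it gives the pose at the moment of the call.
A pose or a line that the arm cannot do raises bot.Unreachable and nothing moves.
- bot.sign_off(): hands the job in, once; it reports no verdict.
The state is a dict: "clock": time; "joints": joint angles; "dq": joint speeds; "effort": joint torques, N m; "eef_pos": TCP position; "tcp_rot": TCP orientation; "contact_force": force on the tool from outside, world axes, zero at the start; "moment": the same for the moment, N m; "width": finger opening in mm.
Only numpy, scipy, OpenCV 4.12 (cv2) and the standard library are available. Lean on these libraries where they do the work, as an engineer would, in place of code of your own. Each camera call takes 0.05 s, during which the arm holds its last target.

## Working session

There is one attempt and no reset: what is moved stays moved. The work goes in short steps, each a Python script; the robot and the scene stay as the last script left them, time stands still between calls to the robot, and variables do not carry over. Pictures are saved under pics/ and viewed, and the job is handed in when it is done.

```bash
ls; mkdir -p pics; python3 - <<'E'
from cell import bot, claw, kinematics, optics
import cv2, numpy as np
np.set_printoptions(precision=3,suppress=True)
print(bot.get_obs())
for n in ["scene","top","wrist"]:
    m=optics.camera_model(n); print(n,m)
    cv2.imwrite(f"pics/{n}0.png",optics.camera(n)[:,:,::-1])
E
```

```text
pics
{'clock': 0.0, 'joints': array([ 0.963,  0.159,  1.598, -0.   ,  1.386, -0.21 ]), 'dq': array([-0.001, -0.001, -0.001, -0.002,  0.   ,  0.001]), 'effort': array([ -0.   , -38.557, -32.211,   0.07 ,   0.038,  -0.   ]), 'eef_pos': array([222.367, 529.483, 177.303]), 'tcp_rot': array([ 0.198,  0.98 , -0.001, -0.   ]), 'contact_force': array([-0.509,  0.016, -0.168]), 'moment': array([0.005, 0.015, 0.   ]), 'width': 91.90246978472561}
scene {'vertical_fov': 43.31741467615623, 'cx': 323.8161163773605, 'cy': 202.88470810817756, 'dist': array([-0.132,  0.   ,  0.   ,  0.   ,  0.   ]), 'extrinsics': array([[   0.782,    0.385,   -0.49 , 1171.655],
       [   0.623,   -0.475,    0.621, -863.545],
       [   0.006,   -0.791,   -0.612,  931.371],
       [   0.   ,    0.   ,    0.   ,    1.   ]])}
top {'vertical_fov': 47.393844009468665, 'cx': 320.80366403372636, 'cy': 195.6297148530919, 'dist': array([-0.075,  0.   ,  0.   ,  0.   ,  0.   ]), 'extrinsics': array([[   0.003,   -0.989,    0.151,  320.857],
       [  -1.   ,   -0.003,   -0.   ,   -6.081],
       [   0.001,   -0.151,   -0.989, 1180.901],
       [   0.   ,    0.   ,    0.   ,    1.   ]])}
wrist {'vertical_fov': 60.713354168355956, 'cx': 316.90441007215173, 'cy': 198.36995916502246, 'dist': array([-0.012,  0.   ,  0.   ,  0.   ,  0.   ]), 'extrinsics': array([[  0.387,   0.891,   0.237, 155.933],
       [  0.922,  -0.374,  -0.101, 558.736],
       [ -0.002,   0.258,  -0.966, 384.908],
       [  0.   ,   0.   ,   0.   ,   1.   ]])}
```

View pics/scene0.png

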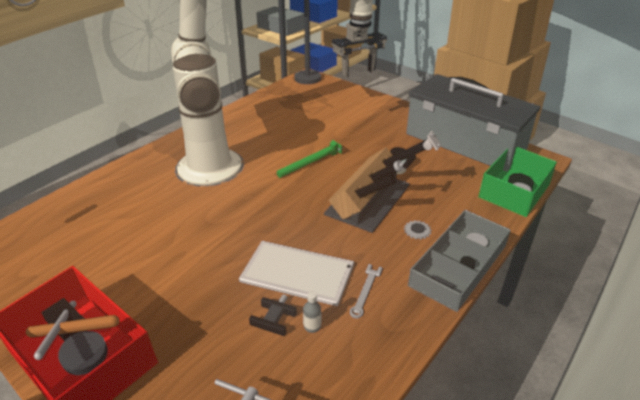

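View pics/top0.png

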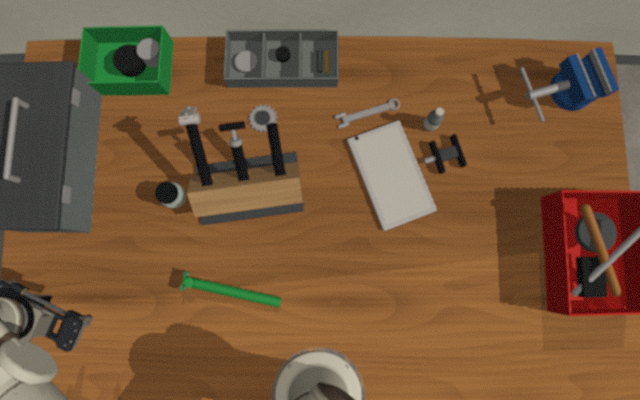

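View pics/wrist0.png

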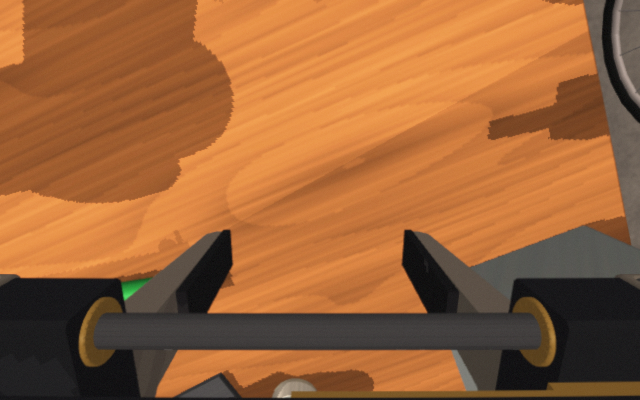

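The scene view shows the rack at about (365,190), and the panel at (300,272). In the top view, the seatpost with the silver clamp at (190,117) is in the left socket. The pump's T handle is at (232,127), the plain tube is on the right at (275,150), and the panel is at (392,175). I'll zoom in to measure.

```bash
python3 - <<'E'
import cv2
t=cv2.imread("pics/top0.png");s=cv2.imread("pics/scene0.png")
cv2.imwrite("pics/topc.png",cv2.resize(t[90:240,140:320],None,fx=4,fy=4,interpolation=cv2.INTER_CUBIC))
cv2.imwrite("pics/scenec.png",cv2.resize(s[120:240,310:460],None,fx=5,fy=5,interpolation=cv2.INTER_CUBIC))
E
```

```text
(no output)
```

View pics/topc.png

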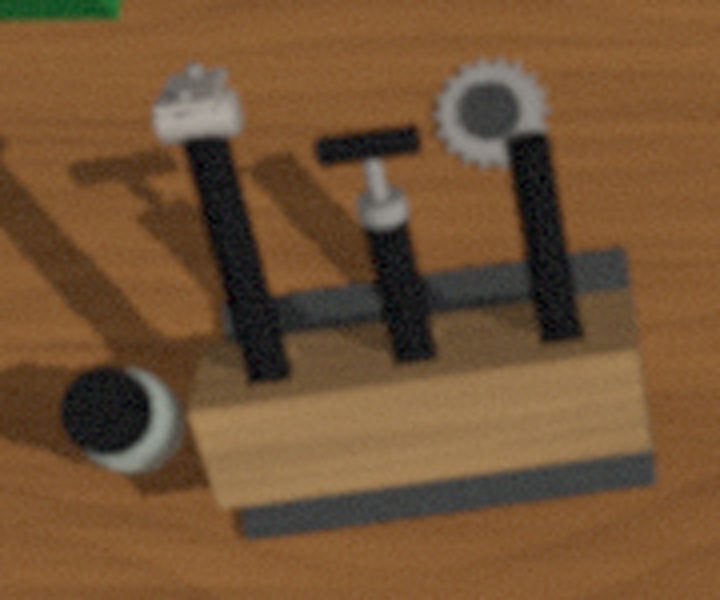

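View pics/scenec.png

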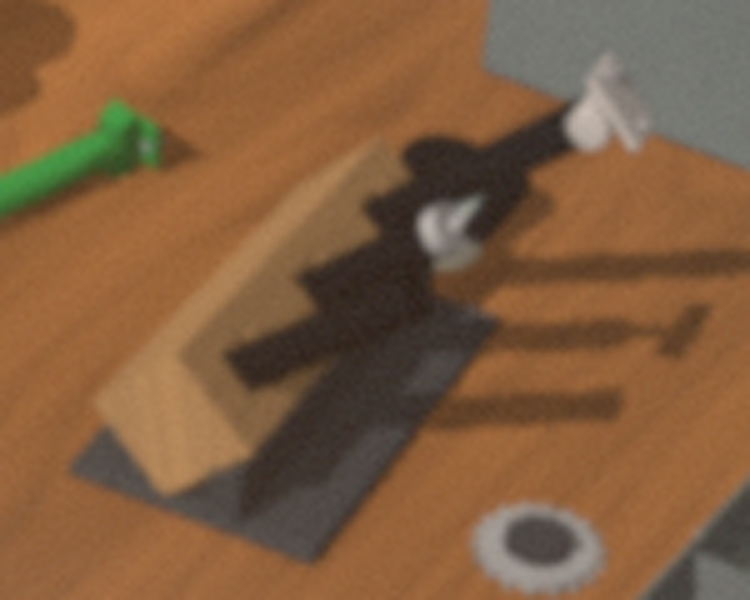

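```bash
cat > h.py <<'E'
import cv2, numpy as np
from cell import bot, claw, kinematics, optics
np.set_printoptions(precision=3,suppress=True)
def ray(n,px,m=None):
    m=m or optics.camera_model(n); f=200/np.tan(np.radians(m["vertical_fov"]/2))
    K=np.array([[f,0,m["cx"]],[0,f,m["cy"]],[0,0,1]])
    u=cv2.undistortPoints(np.array([[px]],float),K,m["dist"])[0,0]
    E=m["extrinsics"]; d=E[:3,:3]@[u[0],u[1],1]
    return E[:3,3],d/np.linalg.norm(d)
def onz(n,px,z,m=None):
    o,d=ray(n,px,m); return o+d*(z-o[2])/d[2]
def tri(n1,p1,n2,p2):
    o1,d1=ray(n1,p1);o2,d2=ray(n2,p2)
    s=np.linalg.lstsq(np.c_[d1,-d2],o2-o1,rcond=None)[0]
    a=o1+d1*s[0];b=o2+d2*s[1]; return (a+b)/2,np.linalg.norm(a-b)
def proj(n,P,m=None):
    m=m or optics.camera_model(n); f=200/np.tan(np.radians(m["vertical_fov"]/2))
    K=np.array([[f,0,m["cx"]],[0,f,m["cy"]],[0,0,1]]); E=np.linalg.inv(m["extrinsics"])
    return cv2.projectPoints(np.atleast_2d(P).astype(float),cv2.Rodrigues(E[:3,:3])[0],E[:3,3],K,m["dist"])[0][:,0]
E
python3 - <<'E'
from h import *
c=lambda x,y:(140+x/4-.375,90+y/4-.375)
s=lambda x,y:(310+x/5-.4,120+y/5-.4)
print("edge",a:=onz("top",c(192,405),114),b:=onz("top",c(638,350),114),np.linalg.norm(a-b))
print("scene edge",onz("scene",s(97,402),114),onz("scene",s(385,140),114))
P={k:onz("top",c(*v),5) for k,v in dict(fl=(245,537),fr=(655,483),br=(625,250)).items()}
print(P,np.linalg.norm(P["fl"]-P["fr"]),np.linalg.norm(P["br"]-P["fr"]))
print("sceneplate",onz("scene",s(72,470),2),onz("scene",s(310,560),2),onz("scene",s(497,322),3))
print("tube end",tri("top",c(207,142),"scene",s(577,130)))
t=cv2.imread("pics/top0.png");hsv=cv2.cvtColor(t,cv2.COLOR_BGR2HSV)
m=((hsv[...,1]<45)&(hsv[...,2]>150)).astype(np.uint8)
k,l,st,ce=cv2.connectedComponentsWithStats(m)
for i in range(1,k):
    if st[i,4]>1000:
        r=cv2.minAreaRect(np.argwhere(l==i)[:,::-1].astype(np.float32)); q=np.array([onz("top",p,14) for p in cv2.boxPoints(r)]); print(r,q,q.mean(0),np.linalg.norm(np.diff(q,axis=0),axis=1))
E
```

```text
edge [494.041 311.67  114.   ] [527.985  45.51  114.   ] 268.31588433877585
scene edge [520.166 -14.685 114.   ] [493.919 309.549 114.   ]
{'fl': array([424.916, 305.251,   5.   ]), 'fr': array([461.252,  38.846,   5.   ]), 'br': array([616.615,  60.114,   5.   ])} 268.87191231959207 156.81190249800053
sceneplate [460.036  40.597   2.   ] [614.537  61.755   2.   ] [578.066 327.27    3.   ]
tube end (array([633.351, 288.542, 185.562]), np.float64(2.5423080187821085))
((392.2069091796875, 174.51724243164062), (98.41852569580078, 56.079994201660156), 68.19859313964844) [[ 649.805  -77.513   14.   ]
 [ 708.084 -217.199   14.   ]
 [ 462.548 -306.287   14.   ]
 [ 408.455 -169.864   14.   ]] [ 557.223 -192.716   14.   ] [151.355 261.199 146.756]
((333.79815673828125, 369.55548095703125), (77.46990966796875, 27.06237030029297), 32.347442626953125) [[  85.691   59.336   14.   ]
 [ 141.485   23.744   14.   ]
 [  40.928 -138.597   14.   ]
 [ -14.033 -102.527   14.   ]] [ 63.518 -39.511  14.   ] [ 66.18  190.962  65.74 ]
```

```bash
python3 - <<'E'
from h import *
y=np.radians(7.6);X=np.array([np.cos(y),np.sin(y),0]);Y=np.array([-X[1],X[0],0]);Z=np.array([0,0,1.])
mo=np.array([520,183,0])+15.5*X+90*Y+89*Z
for i,(n,x0,y0,w,h,f) in enumerate([("top",170,90,70,110,5),("scene",370,125,80,70,8)]):
    im=cv2.imread(f"pics/{n}0.png"); c=cv2.resize(im[y0:y0+h,x0:x0+w],None,fx=f,fy=f,interpolation=cv2.INTER_CUBIC)
    c=np.clip(c.astype(float)*2,0,255).astype(np.uint8)
    for lean,col in((45,(0,0,255)),(48,(0,255,0))):
        l=np.radians(lean);d=np.sin(l)*X+np.cos(l)*Z
        for s in (0,80,160):
            p=(proj(n,mo+d*s)[0]-[x0,y0]+.5)*f; cv2.circle(c,tuple(int(v) for v in p),3,col,-1)
    cv2.imwrite(f"pics/ov_{n}.png",c)
E
```

```text
(no output)
```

View pics/ov_top.png

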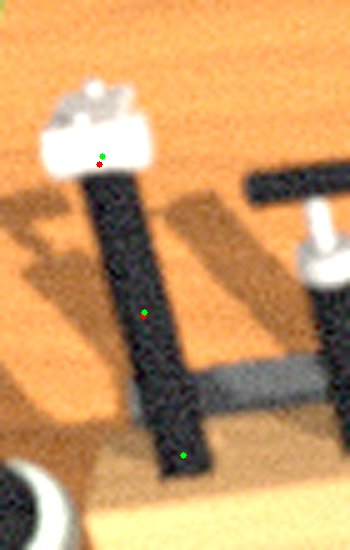

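View pics/ov_scene.png

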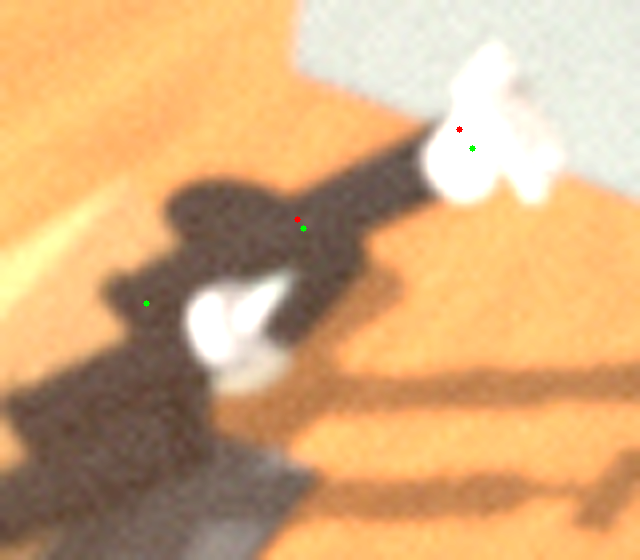

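```bash
cat >> h.py <<'E'
from scipy.spatial.transform import Rotation as R
def frame(yaw,lean,ROLL=0):
    y=np.radians(yaw);X=np.array([np.cos(y),np.sin(y),0]);Y=np.array([-X[1],X[0],0]);Z=np.array([0,0,1.])
    l=np.radians(lean); d=np.sin(l)*X+np.cos(l)*Z; a=np.cos(l)*X-np.sin(l)*Z
    return X,Y,Z,d,a,R.from_matrix(np.c_[-d,Y,a])
X,Y,Z,d,a,RG=frame(7.6,47)
mo=np.array([520,183,0])+15.5*X+90*Y+89*Z
G=mo+75*d          # grasp point
T=G+19*a           # TCP
qG=RG.as_quat()
RP=frame(20.5,90)[5]; qP=RP.as_quat()
E
python3 - <<'E'
from h import *
print(G,T,qG,qP)
for nm,p,q in [("pre",T-130*a,qG),("g",T,qG),("out",T+100*d,qG),("out+",T+100*d+100*Z,qG),("panel",[557,-193,145],qP),("panelhi",[557,-193,300],qP)]:
    print(nm,np.array(p),kinematics.inverse_kinematics(list(p),list(q)))
print("jar",onz("top",(140+107/4,90+412/4),70))
E
```

```text
[577.83  281.514 140.15 ] [590.675 283.228 126.254] [-0.062  0.928  0.024  0.366] [-0.178  0.984  0.     0.   ]
pre [502.794 271.502 221.33 ] [ 0.397 -0.433  2.234 -0.307  0.631 -1.125]
g [590.675 283.228 126.254] [ 0.341 -0.045  2.126 -0.424  0.35  -1.016]
out [663.168 292.9   194.454] [ 0.31   0.029  1.901 -0.261  0.483 -1.208]
out+ [663.168 292.9   294.454] [ 0.31  -0.066  1.79  -0.191  0.684 -1.292]
panel [ 557 -193  145] [-0.538  0.221  1.592  0.     1.328 -2.467]
panelhi [ 557 -193  300] [-0.538  0.147  1.373  0.     1.622 -2.467]
jar [495.691 377.225  70.   ]
```

```bash
python3 - <<'E'
from h import *
bot.movel([222,530,330],rate=200)
claw.grip(62,15)
bot.movep(list(T-130*a),list(qG))
o=bot.get_obs();print(o["clock"],o["eef_pos"],o["width"],o["contact_force"])
m=optics.camera_model("wrist");im=optics.camera("wrist")[:,:,::-1].copy()
cv2.imwrite("pics/w1r.png",im)
for s in (0,20,40,60,75,100,140): cv2.circle(im,tuple(int(v) for v in proj("wrist",mo+d*s,m)[0]),2,(0,0,255),-1)
cv2.imwrite("pics/w1.png",im)
cv2.imwrite("pics/s1.png",optics.camera("scene")[:,:,::-1])
E
```

```text
3.0833 [503.258 272.115 222.487] 62.22026480366666 [ 0.105 -0.022  0.359]
```

View pics/w1.png

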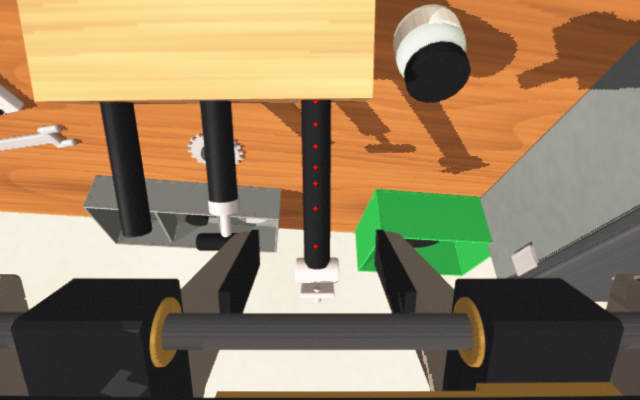

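View pics/s1.png

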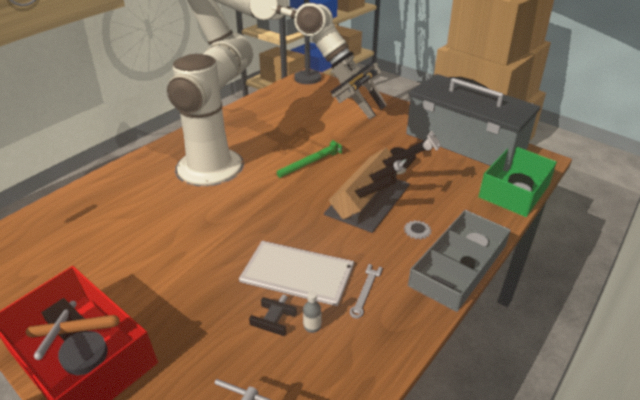

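The wrist view has the post axis (the red dots at column 316) on the tube's centreline and centred between the fingers. The pump is clear at (220,150). I'll approach and grip.

```bash
python3 - <<'E'
from h import *
bot.movel(list(T),rate=80)
o=bot.get_obs();print(o["clock"],o["eef_pos"],o["width"],o["contact_force"])
claw.grip(10,15)
o=bot.get_obs();print(o["clock"],o["eef_pos"],o["width"],o["contact_force"])
m=optics.camera_model("wrist");im=optics.camera("wrist")[:,:,::-1].copy()
cv2.imwrite("pics/w2.png",im)
cv2.imwrite("pics/s2.png",optics.camera("scene")[:,:,::-1])
E
```

```text
4.9583 [590.743 283.37  126.76 ] 62.21250236126652 [-0.122 -0.256  0.638]
5.8417 [590.661 283.22  126.224] 10.082338301246756 [-0.192  0.548 -0.113]
```

View pics/w2.png

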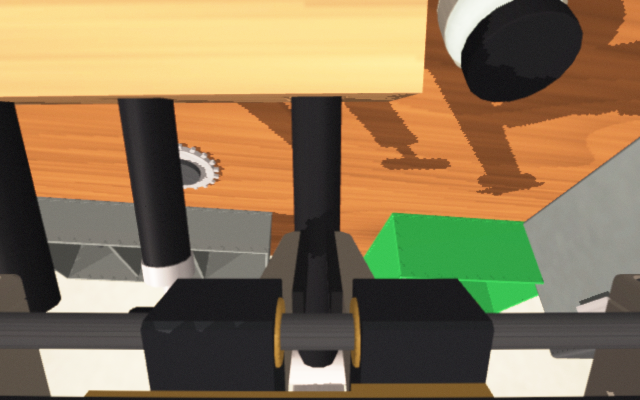

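View pics/s2.png

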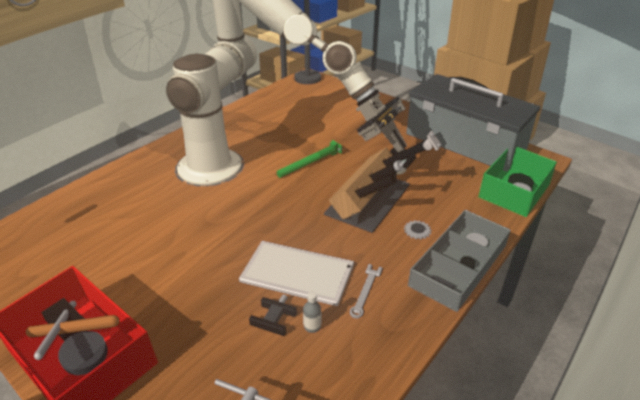

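```bash
python3 - <<'E'
from h import *
o=bot.get_obs();print(o["eef_pos"],o["tcp_rot"],qG,o["width"],o["clock"])
m=optics.camera_model("wrist"); print("tcp,grasp px",proj("wrist",np.array([T,G,mo]),m), "cam in tool",RG.inv().apply(m["extrinsics"][:3,3]-T))
for n,row in (("w1r",130),("w1r",200),("w2",130),("w2",170)):
    g=cv2.imread(f"pics/{n}.png").max(2)[row,270:370]; k=np.where(g<45)[0]+270; print(n,row,k.min(),k.max(),len(k))
im=cv2.imread("pics/w2.png"); c=cv2.resize(im[200:400,220:420],None,fx=3,fy=3,interpolation=cv2.INTER_CUBIC)
c=np.clip(c*1.0*2.5,0,255).astype(np.uint8);cv2.imwrite("pics/w2c.png",c)
s=cv2.imread("pics/s2.png");c=cv2.resize(s[80:220,330:460],None,fx=4,fy=4,interpolation=cv2.INTER_CUBIC)
for P in (T,G,mo,mo+160*d): cv2.circle(c,tuple(int(v) for v in (proj("scene",P)[0]-[330,80]+.5)*4),3,(0,0,255),-1)
cv2.imwrite("pics/s2c.png",np.clip(c*1.5,0,255).astype(np.uint8))
E
```

```text
[590.67  283.206 126.232] [-0.062  0.928  0.024  0.366] [-0.062  0.928  0.024  0.366] 10.092058907693183 5.9417
tcp,grasp px [[315.734 222.941]
 [315.626 233.569]
 [315.509 100.522]] cam in tool [  71.602    0.739 -206.956]
w1r 130 303 329 21
w1r 200 304 329 19
w2 130 293 339 46
w2 170 294 339 42
```

View pics/w2c.png

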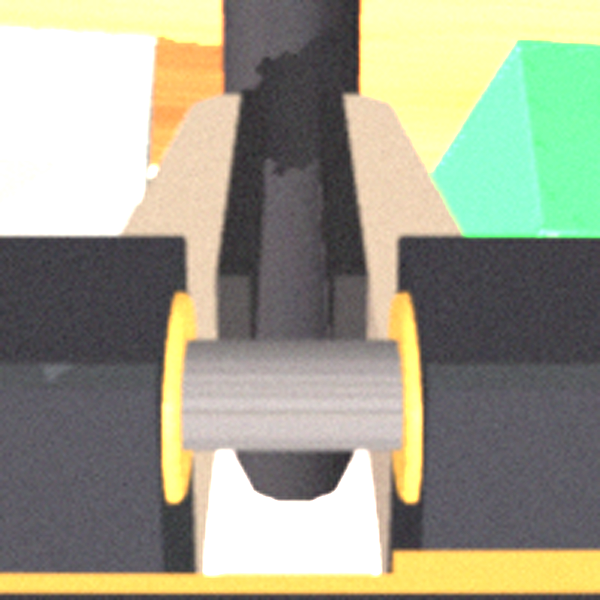

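View pics/s2c.png

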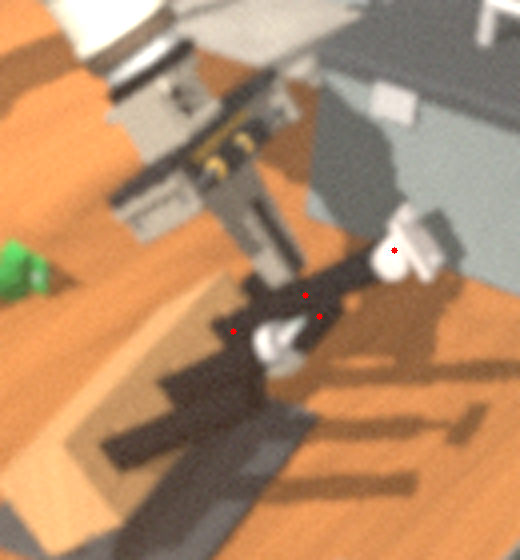

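```bash
python3 - <<'E'
from h import *
m=optics.camera_model("wrist"); E=m["extrinsics"]
C=RG.inv().as_matrix()@E[:3,:3]; print("cam axes in tool\n",C)
ti=np.linalg.inv(E)
for s in (0,20,75):
    p=ti@np.r_[mo+s*d,1]; print(s,"row",proj("wrist",mo+s*d,m)[0],"depth",p[2],"width px",27*341/p[2])
for k in (0,10,20,30,40):
  P=np.array([T+RG.apply([x,y,-k]) for x,y in((10,5),(10,0),(-10,5))]); print(k,proj("wrist",P,m).round(0).tolist(),[(ti@np.r_[q,1])[2] for q in P])
for n,x0,x1,rows in (("w1r",290,345,(110,130,160,200)),("w2",270,370,(110,130,160,180))):
    im=cv2.imread(f"pics/{n}.png").astype(int)
    for r in rows:
        g=np.abs(np.diff(cv2.GaussianBlur(im[r-3:r+4].mean(0).astype(np.float32).max(1)[None],(3,3),0)[0])); 
        mid=316; L=x0+g[x0:mid].argmax(); Rr=mid+g[mid:x1].argmax(); print(n,r,L,Rr,Rr-L)
E
```

```text
cam axes in tool
 [[ 0.    -0.966 -0.258]
 [ 1.     0.     0.   ]
 [-0.    -0.258  0.966]]
0 row [315.509 100.522] depth 180.70004124860102 width px 50.95184227065737
20 row [315.542 138.666] depth 185.865817361223 width px 49.53573567595031
75 row [315.626 233.569] depth 200.0717016709335 width px 46.018501982569965
0 [[324.0, 208.0], [316.0, 208.0], [323.0, 238.0]] [np.float64(215.8442852460275), np.float64(215.84410080497983), np.float64(221.0100613586495)]
10 [[324.0, 213.0], [316.0, 213.0], [324.0, 244.0]] [np.float64(206.18360777741844), np.float64(206.18342333637065), np.float64(211.34938389004037)]
20 [[324.0, 218.0], [316.0, 218.0], [324.0, 250.0]] [np.float64(196.52293030880932), np.float64(196.52274586776153), np.float64(201.6887064214313)]
30 [[325.0, 224.0], [316.0, 224.0], [324.0, 257.0]] [np.float64(186.86225284020014), np.float64(186.8620683991524), np.float64(192.02802895282218)]
40 [[325.0, 230.0], [315.0, 230.0], [325.0, 265.0]] [np.float64(177.20157537159108), np.float64(177.2013909305433), np.float64(182.36735148421306)]
w1r 110 301 330 29
w1r 130 301 330 29
w1r 160 301 330 29
w1r 200 302 329 27
w2 110 290 340 50
w2 130 291 340 49
w2 160 292 340 48
w2 180 292 340 48
```

The fingers closed to 10 mm without the tube between them. In the scene crop they end at about (270,283), above the tube and short of the projected TCP at (320,317). I'll measure where the tips really are.

```bash
python3 - <<'E'
from h import *
s=cv2.imread("pics/s2.png");c=cv2.resize(s[115:175,370:430],None,fx=10,fy=10,interpolation=cv2.INTER_CUBIC)
cv2.imwrite("pics/s2d.png",np.clip(c*1.5,0,255).astype(np.uint8))
for px in ((260/4+330,272/4+80),(282/4+330,288/4+80),(300/4+330,265/4+80)):
    o,r=ray("scene",px); P=o+r*(((T-10*Y)-o)@Y)/(r@Y); print(px,"tool xyz",RG.inv().apply(P-T))
im=optics.camera("top")[:,:,::-1]; cv2.imwrite("pics/t2.png",im)
c=cv2.resize(im[90:240,140:320],None,fx=4,fy=4,interpolation=cv2.INTER_CUBIC)
for P in (T,G,mo): cv2.circle(c,tuple(int(v) for v in (proj("top",P)[0]-[140,90]+.5)*4),3,(0,0,255),-1)
cv2.imwrite("pics/t2c.png",np.clip(c*1.5,0,255).astype(np.uint8))
E
```

```text
(395.0, 148.0) tool xyz [ 14.844 -10.    -50.695]
(400.5, 152.0) tool xyz [  6.548 -10.    -32.313]
(405.0, 146.25) tool xyz [-18.285 -10.    -41.515]
```

View pics/s2d.png

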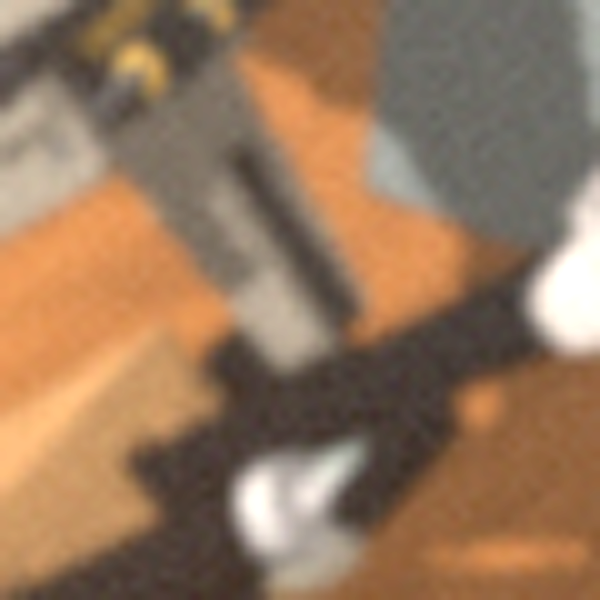

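View pics/t2c.png

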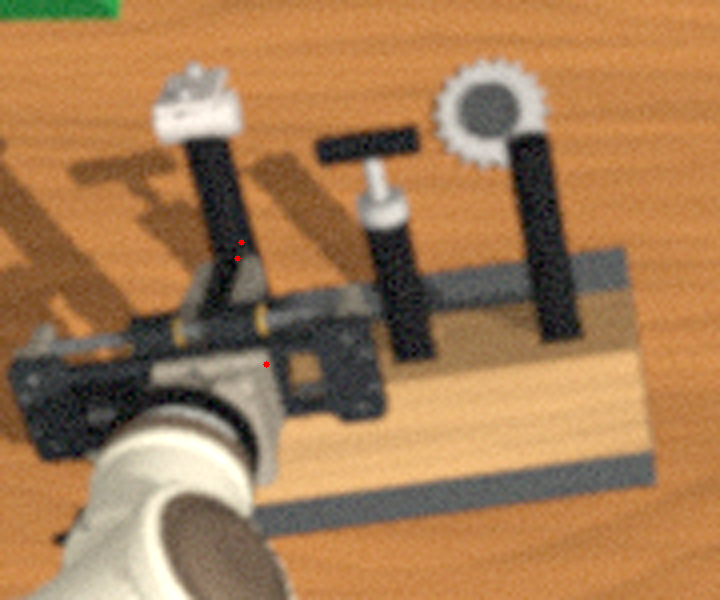

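```bash
python3 - <<'E'
from h import *
for px in ((396.5,151.7),(404.5,148.5)):
  for y in (-5,-23):
    o,r=ray("scene",px); P=o+r*(((T+y*Y)-o)@Y)/(r@Y); print(px,y,"tool xyz",RG.inv().apply(P-T))
claw.grip(62,15)
bot.movel(list(T+36*a),rate=60)
o=bot.get_obs();print(o["clock"],o["eef_pos"],o["width"],o["contact_force"])
claw.grip(10,14)
o=bot.get_obs();print(o["clock"],o["eef_pos"],o["width"],o["contact_force"])
cv2.imwrite("pics/w3.png",optics.camera("wrist")[:,:,::-1])
s=optics.camera("scene")[:,:,::-1];cv2.imwrite("pics/s3.png",cv2.resize(s[80:220,330:480],None,fx=4,fy=4,interpolation=cv2.INTER_CUBIC))
E
```

```text
(396.5, 151.7) -5 tool xyz [ 21.576  -5.    -37.568]
(396.5, 151.7) -23 tool xyz [  8.455 -23.    -41.47 ]
(404.5, 148.5) -5 tool xyz [ -8.831  -5.    -35.12 ]
(404.5, 148.5) -23 tool xyz [-21.498 -23.    -39.058]
7.625 [615.    286.503  99.938] 61.735096192956675 [-0.389 -0.446  0.14 ]
8.25 [615.058 286.465 100.049] 26.619397586631123 [-0.302 -0.998  1.237]
```

View pics/w3.png

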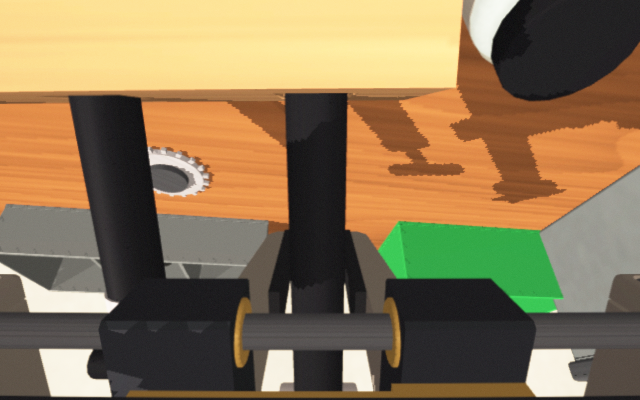

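View pics/s3.png

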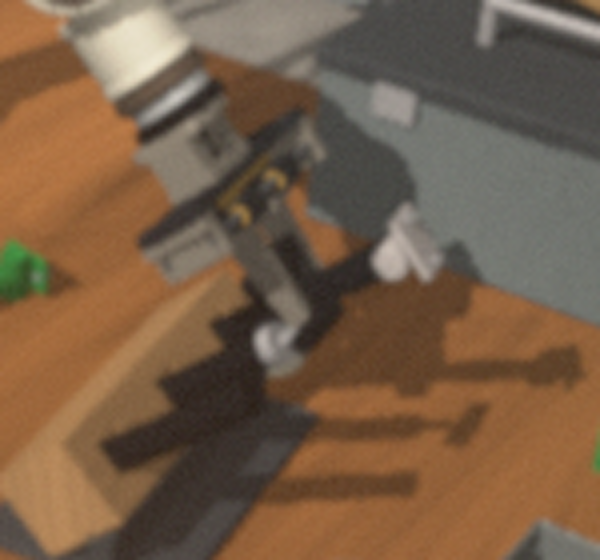

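Width is 26.6 mm, and the wrist view shows the tube between the pads at column 316. Now I'll draw it out along the axis.

```bash
python3 - <<'E'
from h import *
T2=T+36*a
for s in (10,100):
    bot.movel(list(T2+s*d),rate=50)
    o=bot.get_obs();print(o["clock"],o["eef_pos"],o["width"],o["contact_force"])
bot.pause(0.2)
o=bot.get_obs();print(o["clock"],o["eef_pos"],o["width"],o["contact_force"],o["moment"])
cv2.imwrite("pics/w4.png",optics.camera("wrist")[:,:,::-1])
s=optics.camera("scene")[:,:,::-1];cv2.imwrite("pics/s4.png",cv2.resize(s[60:220,330:500],None,fx=3.5,fy=3.5,interpolation=cv2.INTER_CUBIC))
for nm,p,q in [("up",T2+100*d+100*Z,qG),("panelhi",[557,-193,200],qP),("panel",[557,-193,109],qP)]:
    print(nm,kinematics.inverse_kinematics(list(p),list(q)))
E
```

```text
8.7 [617.069 285.475 100.239] 26.977661348772727 [-12.245  -1.626  -3.404]
10.65 [687.213 296.124 167.742] 27.00725537055096 [ 0.384  0.045 -2.461]
10.85 [687.392 296.151 168.011] 26.518311930789118 [-0.695 -1.385 -1.718] [-0.022  0.539  0.01 ]
up [ 0.301  0.014  1.764 -0.196  0.629 -1.288]
panelhi [-0.538  0.182  1.528  0.     1.432 -2.467]
panel [-0.538  0.255  1.626  0.     1.261 -2.467]
```

View pics/w4.png

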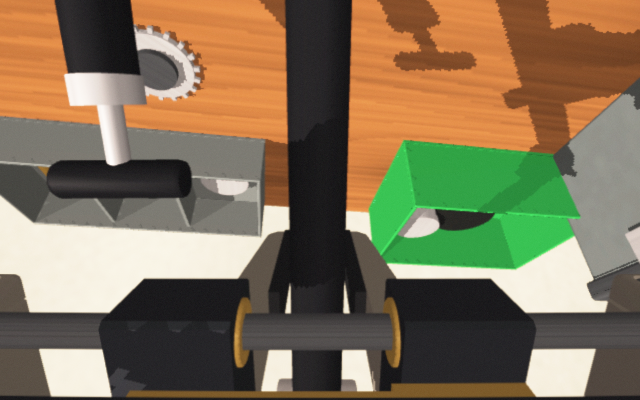

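View pics/s4.png

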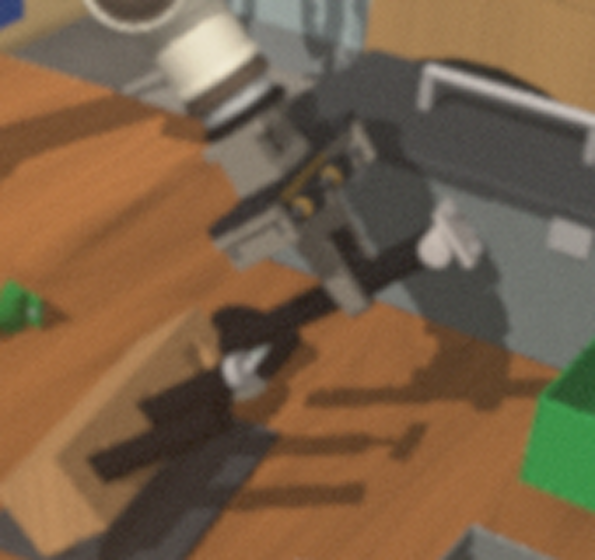

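The post is out. The tool force is about 2 N, which matches its weight, and the clamp still sits at row 380 of the wrist view, so it hasn't slipped. Next I'll lift it, carry it and level it.

```bash
python3 - <<'E'
from h import *
T3=T+36*a+100*d
bot.movel(list(T3+130*Z),rate=100)
o=bot.get_obs();print(o["clock"],o["eef_pos"],o["width"],o["contact_force"])
q0=bot.get_obs()["joints"]; q1=kinematics.inverse_kinematics([557,-193,240],list(qP)); print(q1)
N=5
for i in range(1,N+1): bot.goto_joints(list(q0+(np.array(q1)-q0)*i/N))
o=bot.get_obs();print(o["clock"],o["eef_pos"],o["width"],o["contact_force"])
bot.movel([557,-193,110],rate=80)
bot.pause(0.3)
o=bot.get_obs();print(o["clock"],o["eef_pos"],o["width"],o["contact_force"])
for n in("wrist","scene","top"): cv2.imwrite(f"pics/{n}5.png",optics.camera(n)[:,:,::-1])
E
```

```text
12.4 [687.072 296.014 296.735] 26.632473478631482 [-0.282  0.2   -1.69 ]
[-0.538  0.162  1.472  0.     1.508 -2.467]
14.8667 [ 557.579 -191.978  240.011] 26.63131607644605 [ 0.029  1.201 -2.102]
16.9417 [ 557.092 -193.037  110.153] 26.837845579690512 [ 0.398 -0.71  -2.244]
```

View pics/scene5.png

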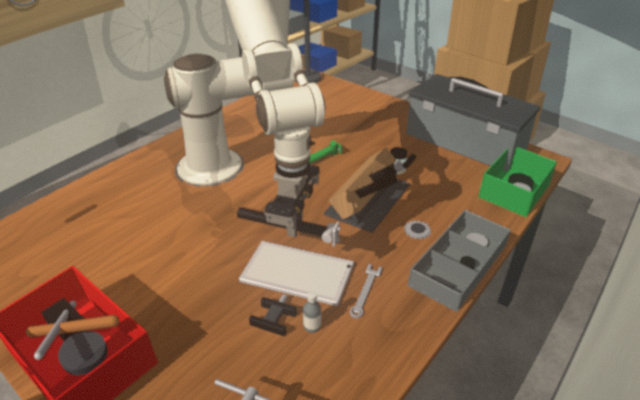

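View pics/top5.png

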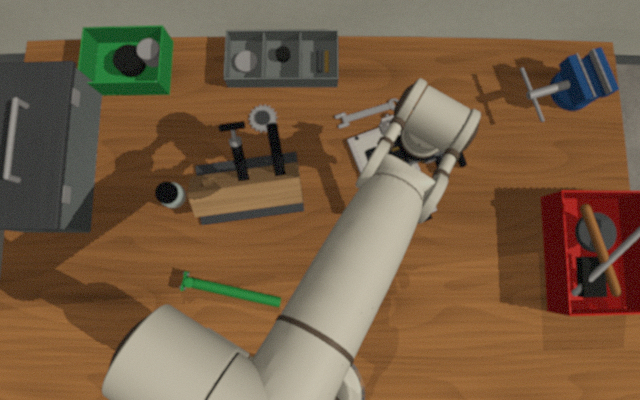

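View pics/wrist5.png

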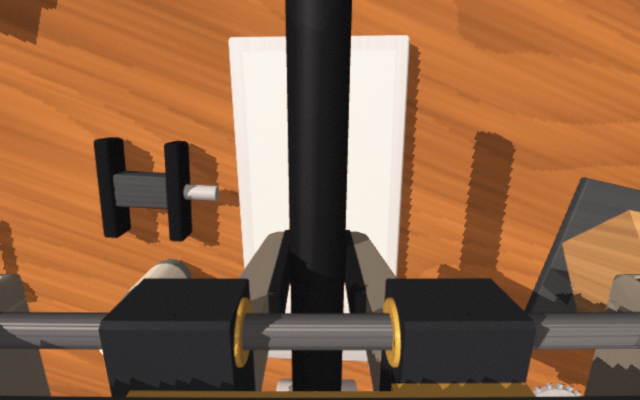

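The scene view shows the level post above the panel, with its foot at about (240,213) and the clamp at (332,232). The wrist view shows it running along the panel, and nothing else has been disturbed. I'll check the numbers.

```bash
python3 - <<'E'
from h import *
m=optics.camera_model("wrist")
A=onz("wrist",(230,38),14,m);B=onz("wrist",(408,36),14,m);v=(B-A)/np.linalg.norm(B-A)
print("near edge corners",A,B,np.linalg.norm(B-A),"panel x yaw",np.degrees(np.arctan2(-v[0],v[1]))if 0 else np.degrees(np.arctan2(v[1],v[0])))
n=np.array([-v[1],v[0],0]); n*=np.sign(n[0]); print("centre",(A+B)/2+130*n)
u=np.array([np.cos(np.radians(20.5)),np.sin(np.radians(20.5)),0]);w=np.array([-u[1],u[0],0])
C=np.array([557,-193,165.])
s=cv2.imread("pics/scene5.png");c=cv2.resize(s[160:280,220:370],None,fx=5,fy=5,interpolation=cv2.INTER_CUBIC)
for t in (-140,-60,0,85): cv2.circle(c,tuple(int(q) for q in (proj("scene",C+t*u)[0]-[220,160]+.5)*5),3,(0,0,255),-1)
cv2.imwrite("pics/s5c.png",np.clip(c*1.4,0,255).astype(np.uint8))
E
```

```text
near edge corners [ 462.753 -303.656   14.   ] [ 410.241 -167.587   14.   ] 145.8500630161301 panel x yaw 111.10294490623116
centre [ 557.778 -188.816   14.   ]
```

View pics/s5c.png

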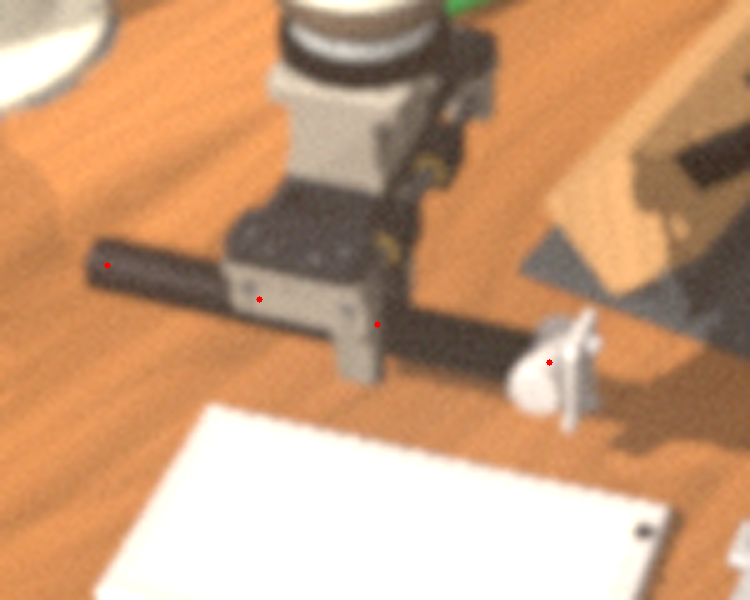

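```bash
python3 - <<'E'
from h import *
bot.pause(0.5)
o=bot.get_obs();print(o["clock"],o["eef_pos"],o["width"],o["contact_force"],abs(o["dq"]).max())
bot.sign_off()
E
```

```text
17.5917 [ 557.009 -192.99   109.975] 26.70934374635035 [ 0.234  0.106 -3.046] 0.0014909134706074492
the job is handed in; nothing more can be done
```

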